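# Lock the bayonet cap onto the light source's port

## Task

The fibre light source's round port is standing open. Take the large cap with the two lugs, lower it fully home into the port with its lugs through the two slots, and twist it clockwise (seen from above) as far as its stop, or nearly, so that it is locked; then let go. Leave the plain cap and the small cap standing where they are.

Things in the scene. Friction and masses are not known exactly. Their poses are not given: they have to be found in the camera images.
- cap: The cap to fit: dark steel, about 120 g, upright. Origin: centre of its underside, z up. Round body 34 in diameter, 28 tall; at its foot two opposite lugs along its x axis, 64 over the tips, each 10 wide and 8 high; on top a pale grip bar along x, 30 long, 12 thick, from 28 to 58 above the underside (all mm). Same after half a turn. In the port it turns freely, clockwise only, no spring.
- port (a point): Port axis at its inner floor, 60 mm above the table, z up, on a fixed black box. Aluminium collar 92 mm wide, 20 mm high; hole 46 mm, two slots along x, 22 mm wide, 76 mm end to end. Cap x along port x (either way, within 13 deg): it drops to the floor, origin at this point. Turned 40 deg it is locked; stops at about 65. A step 26 mm above the floor begins 105 mm away on the +x side.
- plain_cap: Not to be used: a cap of the same body and grip bar as the right one but with no lugs. Origin at the centre of its underside.
- small_cap: Not to be used: a smaller two-lug cap, body 22 mm in diameter, 40 mm over its lugs, 50 mm tall in all. Origin at the centre of its underside.
Not all that is in view belongs to the job. Leave any green, orange or red look-alike of the cap alone.

How it is judged:
On the way:
1. the lugged cap is down in the port, its underside on the port's floor (within 4 mm), its lugs still at the slots (within 30 degrees) (z of cap in the frame of port below 0.004 m and distance between cap and port below 0.012 m and angle between the x axis of cap and the x axis of port, either way round below 0.52 rad), for 0.1 s.
At the end, for the whole second after the job is handed in: The lugged cap rests upright (within 7 degrees) and still on the port's floor (within 5 mm in height, 12 mm in all), turned clockwise by more than 44 degrees from the slots so that its lugs are locked under the lip; the plain cap and the small cap still stand within 30 mm of where they were (z of cap in the frame of port below 0.005 m and distance between cap and port below 0.012 m and angle between the x axis of cap and the x axis of port, either way round above 0.76 rad and angle between cap's own z axis and vertical below 0.12 rad and linear speed of cap below 0.02 m/s and distance of each of plain_cap, small_cap from where it was at the start of the episode below 0.03 m and angle between each of plain_cap, small_cap's own z axis and vertical below 0.2 rad); the robot touches nothing.
It fails at once if the plain cap or the small cap is shifted by more than 50 mm (distance of any of plain_cap, small_cap from where it was at the start of the episode above 0.05 m).
It also fails if it takes over 42 s, if anything falls off the work surface, if the arm or the gripper's body presses on something with over 40 N, if the wrist force passes 120 N, or if a joint passes its speed limit or range.

## Robot

A 6-joint arm with a two-finger parallel gripper is mounted at the origin on the work surface. World frame = base frame: x ahead of the robot, y to its left, z up, the work surface at z = 0. Lengths are in m, angles in rad, forces in N, time in s.
With the tool pointing down it reaches from about 0.35 to 0.775 m from the base axis. Payload 7.3 kg.
Tool frame: the origin (TCP) lies on the mounting face of the last link; the fingertips stand 178 mm ahead of it and the grasp point (between the pads) lies 159 mm ahead of it (robot.tcp_to_tips is the distance from the TCP to the fingertips, in m); z points along the fingers, y is the direction in which the jaws open and shut (so a half turn about z gives the same grasp; the last joint's range is limited). The gripper opens to 92 mm and grips with 3 to 60 N. Pads are 19 mm wide; open, the fingers measure 130 mm over their backs; the gripper's body (75 mm by 190 mm) begins 47 mm behind the grasp point.
Start: joints at [1.2, 0.342, 1.524, -0, 1.275, -0.146], TCP at [0.117, 0.512, 0.405] pointing down, gripper open.
Joint ranges: [-2.53, 2.53], [-0.77, 2.02], [0.04, 2.7], [-1, 4.14], [0.28, 2.66], [-3.11, 3.11]. Speed limits (rad/s): [2.57, 2.57, 3.14, 3.14, 3.14, 3.14].

## Interface

Orientations are given as [roll, pitch, yaw] about the fixed x, y, z axes, in that order (R = Rz(yaw) Ry(pitch) Rx(roll)).
In Python, from cell import robot, viewer gives the robot as it stands.
- The arm moves only by the shell command python3 -m creep 'ROWS' [OPENING] [FORCE]. ROWS is JSON, a list that holds one entry, the list of rows, each a list of 6 numbers: the shift along the world's x, y, z in mm, then the turn, a rotation vector about the world's x, y, z in degrees. A call has 1 to 5 rows; each row shifts and turns the pose as measured when the row begins; what a row does not reach is not made up. A row lasts 1/12 s, in which the tool goes at most 41.7 mm and 7.16 degrees, less where a joint would pass 70% of its speed; a pose out of reach is approached as far as the arm can. A call with a gripper value outside its range is refused whole. OPENING is the closure, from -1 (fully open) to 1 (shut), set as the call begins (- or left out, the last holds). The fingers move at their own pace and stop on an object; FORCE is the grip in N (left out, the last holds). Time passes only in rows, so rows that do not move let the fingers close. It gives the time, the measured TCP pose, the force and the opening at its end, in the units of the state.
- robot.observe(): the state, without advancing time (a new reading comes with each control period).
- viewer.read_camera(name): name is "scene" or "top" or "wrist"; returns the picture (400x640x3 uint8, blue, green, red); there is no depth.
- viewer.camera_model(name): a dict with "fx", "fy", "cx", "cy" (pixels), "pose" (4x4, takes a point from camera to world coordinates); the wrist camera has in their place "mount" (4x4, takes a point from camera to tool coordinates, whose origin is the TCP and whose axes are the flange's). Camera axes: x right, y up, looking along -z (the intrinsics and any distortion apply to the point x, -y, -z); pixel columns grow to the right and rows downward; lengths in m; the calibration is good to about 2 mm. A picture is of the moment at which its call begins: read the wrist's pose just before it. camera_model takes no time and is no camera call.
- robot.hand_in(): hands the job in, once; it reports no verdict.
The state is a dict: "time": time; "qpos": joint angles; "qvel": joint speeds; "joint_efforts": joint torques, N m; "tool_pos": TCP position; "tool_rot": TCP orientation; "contact_force": force on the tool from outside, world axes, zero at the start; "torque": the same for the moment, N m; "opening": finger opening in m.
Only numpy, scipy, OpenCV 4.12 (cv2) and the standard library are available. Lean on these libraries where they do the work, as an engineer would, in place of code of your own. Each camera call takes 0.05 s, during which the arm holds its last target. There are 200 camera calls.

## Working session

There is one attempt and no reset: what is moved stays moved. The work goes in short steps, Python scripts to look and compute and a shell command to move; the robot and the scene stay as the last step left them, time stands still between calls to the robot, and variables do not carry over. Pictures are saved under pics/ and viewed, about 8 in all and at most 12, crops included, and the job is handed in when it is done.

```bash
mkdir -p pics; ls
cat > h.py <<'E'
import numpy as np, cv2
from cell import robot, viewer
from scipy.spatial.transform import Rotation as R
def cam(name):
    m=viewer.camera_model(name)
    if 'pose' in m: return m,np.array(m['pose'])
    s=robot.observe(); T=np.eye(4); T[:3,:3]=R.from_euler('xyz',s['tool_rot']).as_matrix(); T[:3,3]=s['tool_pos']
    return m,T@np.array(m['mount'])
def ray(m,P,u,v,z):
    K=np.array([[m['fx'],0,m['cx']],[0,m['fy'],m['cy']],[0,0,1.]])
    d=np.array(m.get('distortion',m.get('dist',np.zeros(5))),float)
    x,y=cv2.undistortPoints(np.array([[[u,v]]],float),K,d)[0,0]
    D=P[:3,:3]@np.array([x,-y,-1]); o=P[:3,3]
    return o+D*(z-o[2])/D[2]
E
python3 - <<'E'
from h import *
for n in("scene","top"):
    cv2.imwrite(f'pics/{n}1.png',viewer.read_camera(n)); print(n,viewer.camera_model(n))
print(viewer.camera_model("wrist")); print(robot.observe())
E
```

```text
pics
scene {'fx': 474.071284284081, 'fy': 474.071284284081, 'cx': 329.9264104465532, 'cy': 197.92923457238675, 'pose': array([[ 0.1764624 , -0.58726651,  0.78992346,  1.17958044],
       [ 0.98429419,  0.10943553, -0.13852367, -0.07397767],
       [-0.00509538,  0.80196129,  0.59735427,  0.59408738],
       [ 0.        ,  0.        ,  0.        ,  1.        ]])}
top {'fx': 435.1602671207221, 'fy': 435.1602671207221, 'cx': 322.1030013951903, 'cy': 197.32458193798257, 'pose': array([[ 0.01034046,  0.98553137, -0.16917739,  0.35819594],
       [-0.99983969,  0.00771711, -0.01615668,  0.02616716],
       [-0.01461735,  0.16931734,  0.98545318,  1.02545919],
       [ 0.        ,  0.        ,  0.        ,  1.        ]])}
{'fx': 354.6685228875443, 'fy': 354.6685228875443, 'cx': 326.5292749460838, 'cy': 198.27611440811393, 'mount': array([[-2.23409878e-04,  9.63438050e-01,  2.67931100e-01,
         7.27427838e-02],
       [ 9.99999740e-01,  3.15493528e-05,  7.20386597e-04,
        -5.55579954e-05],
       [ 6.85594806e-04,  2.67931191e-01, -9.63437806e-01,
         2.02043808e-02],
       [ 0.00000000e+00,  0.00000000e+00,  0.00000000e+00,
         1.00000000e+00]])}
{'time': 0.1, 'qpos': array([ 1.19999792e+00,  3.42674809e-01,  1.52492334e+00, -8.45578086e-06,
        1.27541548e+00, -1.46015492e-01]), 'qvel': array([ 0.00118992, -0.00256382, -0.00267456,  0.00138635,  0.00021812,
       -0.00099832]), 'joint_efforts': array([ 6.00265193e-04, -4.32002342e+01, -2.44692868e+01,  7.19414349e-02,
        5.25392150e-02, -4.16217597e-05]), 'tool_pos': array([0.11696349, 0.51168307, 0.40410235]), 'tool_rot': array([-3.14018562e+00, -1.98748040e-04,  2.91681207e+00]), 'contact_force': array([-0.88799196,  0.29134428,  0.54925567]), 'torque': array([ 0.00115771, -0.00406434,  0.00590244]), 'opening': 0.09167315262376859}
```

View pics/top1.png

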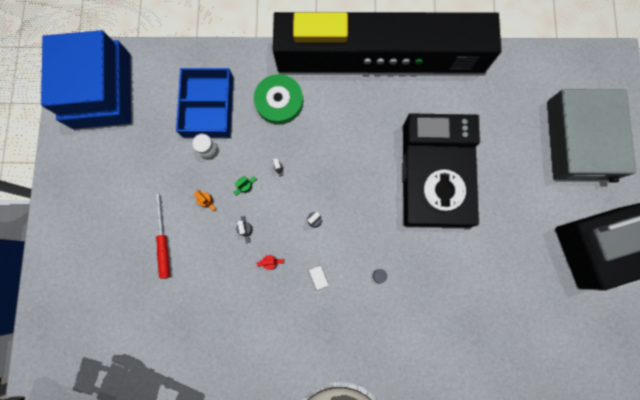

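View pics/scene1.png

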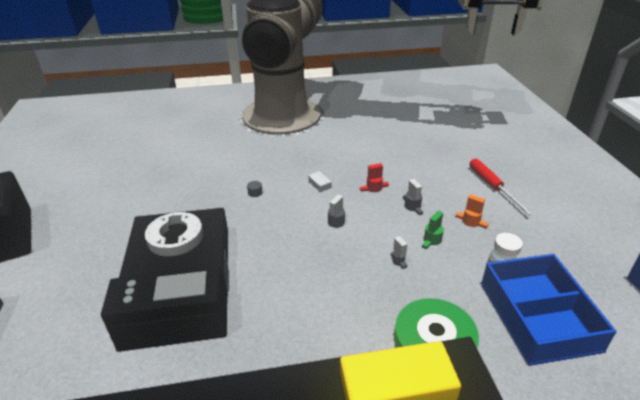

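The top view has three grey caps. The one at (244,229) has lugs and is larger, the one at (278,166) is smaller, and the one at (314,219) has no lugs, so (244,229) fits the description. I'll confirm it with a crop and measure the cap and port.

Run:
```python
from h import *
im=cv2.imread('pics/top1.png'); m,P=cam('top')
a=cv2.resize(im[145:255,220:335],None,fx=3.45,fy=3.45,interpolation=2); b=cv2.resize(im[145:255,395:490],None,fx=3.45,fy=3.45,interpolation=2)
cv2.imwrite('pics/crop.png',np.hstack([a,b]))
for u,v,z in[(244,229,.02),(244,226,.058),(278,166,.02),(314,219,.02),(445,190,.08),(445,172,.08),(445,209,.08),(404,223,.06)]: print(u,v,z,ray(m,P,u,v,z).round(4))
# grip bar pale mask of cap
c=im[210:245,230:260]; g=(c.min(2)>170).astype(np.uint8); n,l,s,ce=cv2.connectedComponentsWithStats(g); print(s,ce+[230,210])
c=im[165:215,420:470]; g=(c.max(2)<70).astype(np.uint8); n,l,s,ce=cv2.connectedComponentsWithStats(g); print(s,ce+[420,165])
```

```text
244 229 0.02 [0.4548 0.2232 0.02  ]
244 226 0.058 [0.4578 0.2161 0.058 ]
278 166 0.02 [0.6056 0.1483 0.02  ]
314 219 0.02 [0.4795 0.061  0.02  ]
445 190 0.08 [ 0.539  -0.2288  0.08  ]
445 172 0.08 [ 0.5796 -0.2303  0.08  ]
445 209 0.08 [ 0.4967 -0.2272  0.08  ]
404 223 0.06 [ 0.4675 -0.1406  0.06  ]
[[  0   0  30  35 988]
 [  7  10   7  14  62]] [[244.76417004 227.0465587 ]
 [240.29032258 226.25806452]]
[[   3    4   44   43 1088]
 [   0    0   50   50 1034]
 [  16    9   18   32  378]] [[444.46783088 189.61305147]
 [444.49806576 189.38878143]
 [444.5978836  189.47883598]]
```

View pics/crop.png

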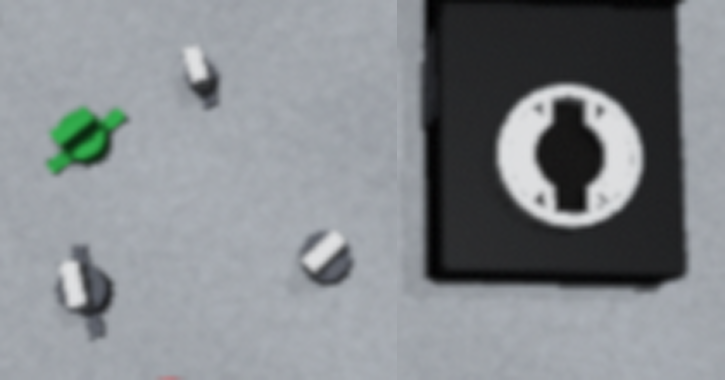

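The crop confirms it: the cap at top (244,229) is the large-bodied one with both lugs showing. The one at (278,166) is small and the one at (314,219) has no lugs. Cap yaw is about +12°. The port slots run along world x, about -2°. I'm moving above the cap with the jaws half open.

```bash
python3 -m creep '[[[28,-24,-4,0,0,2],[28,-24,-4,0,0,2],[28,-24,-4,0,0,2],[28,-24,-4,0,0,2],[28,-24,-4,0,0,2]]]' 0 20; python3 -m creep '[[[28,-24,-4,0,0,2],[28,-24,-4,0,0,2],[28,-24,-4,0,0,2],[28,-24,-4,0,0,2],[28,-24,-4,0,0,2]]]'
```

```text
time: 0.52
tool_pos: [0.2557, 0.3905, 0.3821]
tool_rot: [-3.141, -0.003, 3.111]
contact_force: [0.2, 0.5, -0.1]
opening: 0.0631
time: 0.93
tool_pos: [0.4004, 0.263, 0.3602]
tool_rot: [-3.14, -0.005, -2.988]
contact_force: [0.3, 0.7, -0.8]
opening: 0.0459
```

```bash
python3 -m creep '[[[25,-18,-15,0,0,1.5],[25,-18,-15,0,0,1.5],[6,-3,-10,0,0,0],[0,0,0,0,0,0]]]'
python3 - <<'E'
from h import *
m,P=cam('wrist'); im=viewer.read_camera('wrist'); cv2.imwrite('pics/w1.png',im)
s=robot.observe(); print(s['tool_pos'],np.degrees(s['tool_rot']))
K=np.array([[m['fx'],0,m['cx']],[0,m['fy'],m['cy']],[0,0,1.]])
for z in (.058,.0):
    p=np.linalg.inv(P)@np.array([.4575,.2245,z,1]); print(z,K@np.array([p[0],-p[1],-p[2]])/-p[2])
np.save('P1.npy',P)
E
```

```text
time: 1.27
tool_pos: [0.4631, 0.2163, 0.3173]
tool_rot: [-3.139, -0.005, -2.939]
contact_force: [-0.1, -0.3, 0.6]
opening: 0.0461
[0.46276249 0.21679559 0.31814715] [-179.85073024   -0.21432813 -168.3442962 ]
0.058 [340.38515636 203.16723412   1.        ]
0.0 [338.07171926 184.51759769   1.        ]
```

View pics/w1.png

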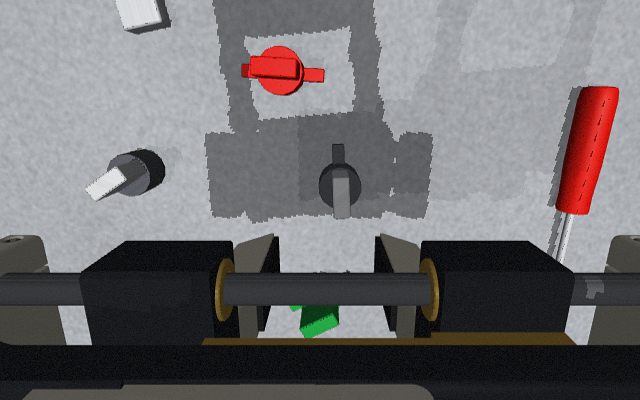

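The wrist view shows our cap at about (340,190). The bar top is around (342,198) and a lug is at (338,150). The red decoy is at (280,70), the plain cap at (130,175) and the green decoy is below. Measuring the bar.

Run:
```python
from h import *
im=cv2.imread('pics/w1.png'); m,_=cam('wrist'); P=np.load('P1.npy')
g=im[165:222,318:366].mean(2).astype(int); print(g[::3,::3])
for u,v,z in [(338,144.5,.008),(342,198,.058),(340,177,.058),(342.5,218,.058),(340.5,183,.028)]: print(u,v,ray(m,P,u,v,z).round(4))
```

```text
[[ 96  98  98  91  32  33  33  31  31  25  28  92  98  92  98  99]
 [100  96  57  32  31  39  50  53  63  43  39  25  73  90  96  98]
 [ 96  98  32  32  57  76  77  76  77  80  54  47  33 101  97  91]
 [ 98  27  39  53  51  73  81  74  79  76  51  56  49  55  95 101]
 [ 97  28  55  57  54  76  80  86  83  85  88  53  51  50  97  98]
 [106  52  53  51  47 114 128 126 130 128 116  54  48  55  91  96]
 [ 78  52  50  52  52 114 128 126 125 128 115  53  50  56  48  96]
 [ 82  56  60  46  51 112 126 128 126 126 118  52  52  53  52  93]
 [100  55  55  51  53 118 128 126 128 129 115  52  52  54  53  95]
 [ 99  51  52  52  52 115 126 128 125 123 111  50  51  55  55  97]
 [ 99  51  55  50  53 113 128 123 121 121 114  51  50  51  94  97]
 [111  91  51  51  51 106 121 120 122 116 113  51  50  48  96  97]
 [107 106  50  49  49 100 119 119 117 124 112  52  44 108 105 110]
 [111 106 114  70  53  96 120 120 123 122 119  56 114 112 103 110]
 [105 110 106 107  96  77 122 122 115 124 123 110 110 105 108 108]
 [104 112 111 107 108  84 120 122 123 123 123 107 113 109 108 105]
 [108 110 115 110 106  93 126 124 126 120 123 104 114 102 110 106]
 [182 191 183 181 175 113 123 125 123 123 118 132 105 108 107 104]
 [179 175 181 176 175 177 123 156 155 183 177 182 178 179 174 170]]
338 144.5 [0.4231 0.2168 0.008 ]
342 198 [0.4536 0.2248 0.058 ]
340 177 [0.4392 0.2203 0.058 ]
342.5 218 [0.4679 0.2283 0.058 ]
340.5 183 [0.4498 0.224  0.028 ]
```

```bash
python3 -m creep '[[[-9,8,-20,0,0,2.5],[0,0,-30,0,0,0],[0,0,-30,0,0,0],[0,0,-18,0,0,0],[0,0,0,0,0,0]]]'
```

```text
time: 1.73
tool_pos: [0.4496, 0.2297, 0.2217]
tool_rot: [-3.141, 0.003, -2.89]
contact_force: [-0.9, -0.4, 0.2]
opening: 0.0457
```

```bash
python3 -m creep '[[[4,-5,-6,0,0,0],[0,0,-6,0,0,0],[0,0,0,0,0,0]]]'
python3 - <<'E'
from h import *
s=robot.observe(); print(s['tool_pos'],np.degrees(s['tool_rot']))
E
```

```text
time: 1.98
tool_pos: [0.4528, 0.2269, 0.2116]
tool_rot: [-3.141, 0.005, -2.886]
contact_force: [-0.7, -0.2, -0.6]
opening: 0.0462
[0.45275003 0.22690138 0.21157493] [-179.98767512    0.27861878 -165.37070818]
```

```bash
python3 -m creep '[[[0,-1,-1,0,0,0],[0,0,0,0,0,0],[0,0,0,0,0,0],[0,0,0,0,0,0],[0,0,0,0,0,0]]]' 1 30;  python3 -m creep '[[[0,0,0,0,0,0],[0,0,0,0,0,0],[0,0,8,0,0,0],[0,0,20,0,0,0],[0,0,30,0,0,0]]]'
```

```text
time: 2.4
tool_pos: [0.4538, 0.2263, 0.2141]
tool_rot: [3.141, 0.011, -2.887]
contact_force: [-0.1, -0.8, -0.7]
opening: 0.017
time: 2.82
tool_pos: [0.452, 0.2254, 0.2694]
tool_rot: [-3.141, -0.001, -2.887]
contact_force: [1.3, 0.8, -1.2]
opening: 0.0116
```

```bash
python3 -m creep '[[[0,-10,25,0,0,0],[5,-25,25,0,0,-1],[7,-35,10,0,0,-1.2],[7,-35,5,0,0,-1.2],[7,-35,5,0,0,-1.2]]]'; python3 -m creep '[[[7,-35,2,0,0,-1.2],[7,-35,2,0,0,-1.2],[7,-35,2,0,0,-1.2],[7,-35,2,0,0,-1.2],[7,-35,2,0,0,-1.2]]]'
```

```text
time: 3.23
tool_pos: [0.4768, 0.0865, 0.3501]
tool_rot: [3.141, 0.008, -2.96]
contact_force: [0.7, -0.4, -0.7]
opening: 0.0119
time: 3.65
tool_pos: [0.5109, -0.0966, 0.3656]
tool_rot: [-3.141, 0.014, -3.068]
contact_force: [1.2, 0.7, -0.6]
opening: 0.0116
```

```bash
python3 -m creep '[[[7,-35,0,0,0,-1.5],[7,-35,0,0,0,-1.5],[7,-33,0,0,0,-1.5],[4,-20,0,0,0,-1.5],[0,0,0,0,0,0]]]'
python3 - <<'E'
from h import *
m,P=cam('wrist'); im=viewer.read_camera('wrist'); cv2.imwrite('pics/w2.png',im); np.save('P2.npy',P)
s=robot.observe(); print(s['tool_pos'],np.degrees(s['tool_rot']))
E
```

```text
time: 4.07
tool_pos: [0.5352, -0.2325, 0.3686]
tool_rot: [-3.138, 0.016, 3.097]
contact_force: [0.5, 0.6, -1.0]
opening: 0.0115
[ 0.534957   -0.23107607  0.36852609] [-179.87655682    0.90108022  177.55272972]
```

View pics/w2.png

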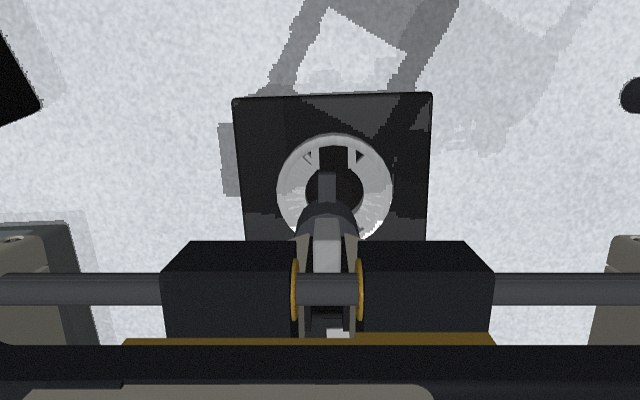

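The view shows the collar centred around (335,188), its slot end at (338,148), and the cap held in front with its lug at (327,175). I'll fit the collar circle and slot edges on the z=0.08 plane.

Run:
```python
from h import *
from scipy.optimize import least_squares
im=cv2.imread('pics/w2.png'); m,_=cam('wrist'); P=np.load('P2.npy'); g=cv2.GaussianBlur(im,(3,3),0).mean(2)
def fit(z):
    pts=[]
    for a in np.radians(np.r_[150:345:5, -15:20:5]):   # image angle, 270=up
        r=np.arange(68,48,-.5); v=[g[int(round(188+q*np.sin(a))),int(round(335+q*np.cos(a)))] for q in r]
        i=next((i for i,x in enumerate(v) if x>105),None)
        if i: pts.append(ray(m,P,335+r[i]*np.cos(a),188+r[i]*np.sin(a),z)[:2])
    pts=np.array(pts); f=lambda c:np.hypot(*(pts-c[:2]).T)-c[2]
    s=least_squares(f,[.54,-.23,.046],loss='soft_l1',f_scale=.001); print(z,s.x.round(4),np.abs(s.fun).mean(),len(pts))
fit(.08)
print(g[140:176:4,300:376:2].astype(int))
```

```text
0.08 [ 0.5376 -0.2279  0.045 ] 0.0002487370735851269 46
[[ 29  28  45  79  97 113 139 157 161 162 162 164 160 158 156 155 157 153
  156 161 162 160 156 157 159 161 160 153 144 123 102  69  37  29  28  28
   27  26]
 [ 67 108 145 157 161 160 159 156 151 149 149 147 144 141 138 130 119 118
  125 139 142 146 142 145 147 149 150 150 154 156 160 162 147 110  67  36
   25  28]
 [152 155 154 150 150 147 147 147 151 119  30  23  23  21  26  23  23  26
   23  24  25  24  21  26 129 153 151 147 143 145 152 156 157 155 154 146
  104  41]
 [150 147 143 137 105  74 155 152 153 121  23  26  25  22  23  24  26  24
   25  24  28  25  25  25 130 151 150 147  50  35  92 139 150 148 149 152
  153 150]
 [144 127 117 153 147 113 151 153 152 128  27  24  24  23  25  23  23  24
   23  23  23  25  23  27 128 152 150 155  58  23  40  89 140 150 146 147
  149 153]
 [152 154 146 111 137 154 152 151 151 134  32  21  23  25  24  21  22  22
   24  25  22  23  26  26 127 151 151 153  73  90 140 151 150 151 151 149
  147 150]
 [151 152 151 153 148 126 147 150 151 135  33  22  26  27  25  26  24  25
   24  24  24  23  23  21 123 151 149 150 145 150 149 151 150 150 151 152
  150 151]
 [153 150 150 151 151 151 151 151 145 129  38  21  23  21  24  23  20  20
   25  25  24  22  22  23  81 105 147 148 150 150 149 148 151 151 149 151
  150 150]
 [150 149 152 152 152 152 152 102  28  31  38  38  40  40  38  41  37  36
   25  23  24  24  23  25  23  23  29  93 148 149 151 151 150 150 149 148
  151 151]]
```

```bash
python3 -c "
import cv2
im=cv2.imread('pics/w2.png')[125:245,265:405]; cv2.imwrite('pics/w2c.png',cv2.resize(im,None,fx=5,fy=5,interpolation=2))"
```

```text
(no output)
```

View pics/w2c.png

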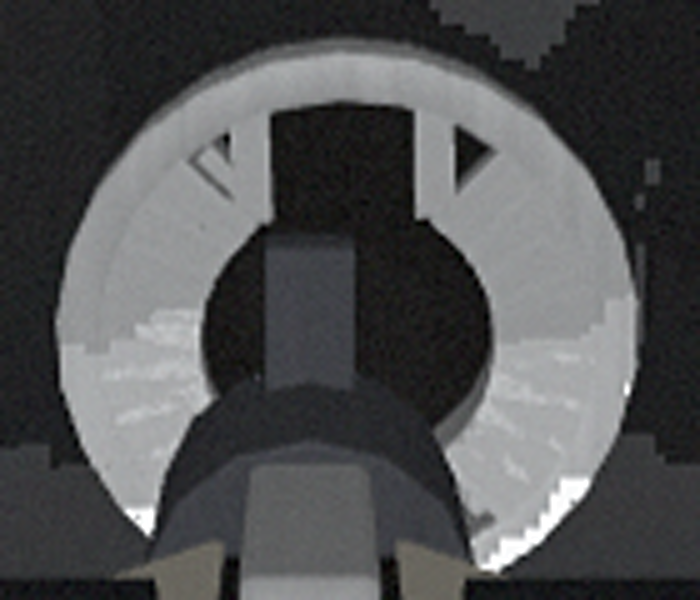

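Run:
```python
from h import *
m,_=cam('wrist'); P=np.load('P2.npy')
a=ray(m,P,333.4,150,.08);b=ray(m,P,333.5,166,.08);print('slot',a,b,np.degrees(np.arctan2(*(b-a)[[1,0]])), np.degrees(np.arctan2(-.2279-a[1],.5376-a[0])))
t=ray(m,P,327,172.3,.165);u=ray(m,P,327,200,.165);print('lug tip',t,u, np.degrees(np.arctan2(*(u-t)[[1,0]])))
s=robot.observe(); print(s['tool_pos'],np.degrees(s['tool_rot']))
```

```text
slot [ 0.50398316 -0.22699215  0.08      ] [ 0.51624747 -0.22739414  0.08      ] -1.8773453634767672 -1.5469476638014021
lug tip [ 0.50247138 -0.23153857  0.165     ] [ 0.51762528 -0.23220752  0.165     ] -2.527601588867441
[ 0.534957   -0.23107607  0.36852609] [-179.87655682    0.90108022  177.55272972]
```

```bash
python3 -m creep '[[[3,3,-15,0,-0.9,0.5],[0,0,-15,0,0,0],[0,0,0,0,0,0]]]'
python3 - <<'E'
from h import *
s=robot.observe(); print(s['tool_pos'],np.degrees(s['tool_rot']))
E
```

```text
time: 4.37
tool_pos: [0.5373, -0.2261, 0.3391]
tool_rot: [-3.141, 0.033, 3.109]
contact_force: [-0.8, -0.0, -1.9]
opening: 0.0122
[ 0.5372898  -0.22610912  0.33908063] [-179.97958866    1.8630009   178.12115473]
```

```bash
python3 -m creep '[[[0,-2,-10,0,1.9,0],[0,0,-10,0,0,0],[0,0,0,0,0,0]]]'
python3 - <<'E'
from h import *
s=robot.observe(); print(s['tool_pos'],np.degrees(s['tool_rot']),s['contact_force'])
m,P=cam('wrist'); im=viewer.read_camera('wrist'); cv2.imwrite('pics/w3.png',cv2.resize(im[90:260,240:430],None,fx=3.5,fy=3.5,interpolation=2))
E
```

```text
time: 4.62
tool_pos: [0.5372, -0.2254, 0.3193]
tool_rot: [-3.14, -0.004, 3.112]
contact_force: [0.2, -0.2, -1.5]
opening: 0.0115
[ 0.5371875  -0.22543148  0.31925701] [-179.93597095   -0.23006884  178.32913742] [ 0.18421663 -0.1785401  -1.48741644]
```

View pics/w3.png

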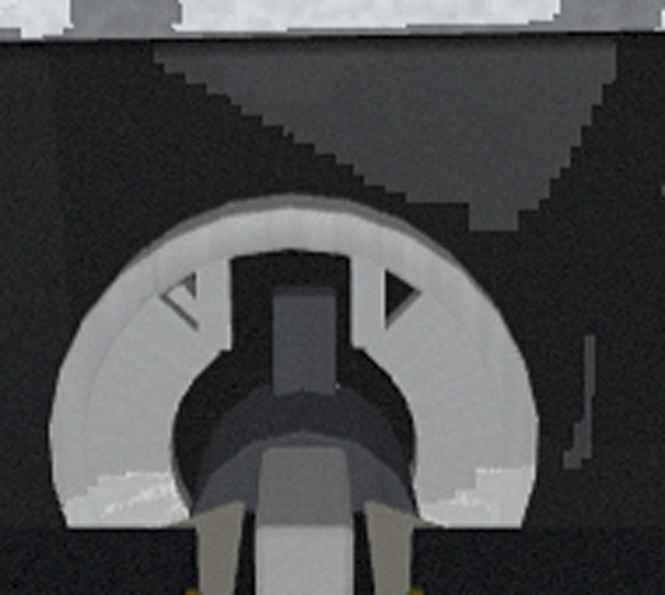

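The cap's lug (crop 303) is about 2 mm to the +y side of the slot centre (292). I'll correct by -2.5 mm in y and lower.

```bash
python3 -m creep '[[[0.5,-2.5,-5,0,0,0],[0,0,-8,0,0,0],[0,0,-8,0,0,0],[0,0,0,0,0,0]]]'
```

```text
time: 5.0
tool_pos: [0.5383, -0.2279, 0.2986]
tool_rot: [-3.139, -0.001, 3.113]
contact_force: [0.6, -0.2, -1.0]
opening: 0.0117
```

```bash
python3 -m creep '[[[0,0,-7,0,0,0],[0,0,-7,0,0,0],[0,0,-6,0,0,0],[0,0,0,0,0,0]]]'; python3 -m creep '[[[0,0,-3,0,0,0],[0,0,-2,0,0,0],[0,0,0,0,0,0]]]'
```

```text
time: 5.33
tool_pos: [0.5382, -0.2281, 0.2762]
tool_rot: [-3.139, -0.001, 3.113]
contact_force: [-0.6, -0.6, -1.1]
opening: 0.0115
time: 5.58
tool_pos: [0.5382, -0.2283, 0.2744]
tool_rot: [-3.137, 0.001, 3.113]
contact_force: [-0.4, -0.6, -1.2]
opening: 0.0119
```

```bash
python3 -m creep '[[[0,0,-3,0,0,0],[0,0,-2,0,0,0],[0,0,0,0,0,0]]]';python3 -m creep '[[[0,0,-2,0,0,0],[0,0,0,0,0,0]]]'
```

```text
time: 5.83
tool_pos: [0.5382, -0.2284, 0.2742]
tool_rot: [-3.135, 0.005, 3.113]
contact_force: [0.5, -0.4, -1.6]
opening: 0.012
time: 6.0
tool_pos: [0.5385, -0.2285, 0.2738]
tool_rot: [-3.133, 0.008, 3.113]
contact_force: [-0.0, 0.1, -0.6]
opening: 0.0117
```

```bash
python3 -m creep '[[[0,0,-6,0,0,0]]]'
python3 - <<'E'
from h import *
im=viewer.read_camera('scene'); cv2.imwrite('pics/s2.png',cv2.resize(im[150:300,90:290],None,fx=3.5,fy=3.5,interpolation=2))
s=robot.observe(); print(s['tool_pos'],np.degrees(s['tool_rot']),s['contact_force'])
E
```

```text
time: 6.08
tool_pos: [0.5393, -0.2288, 0.2715]
tool_rot: [-3.131, 0.013, 3.113]
contact_force: [-8.1, 7.9, 43.8]
opening: 0.0118
[ 0.5393624  -0.22865185  0.27118213] [-179.39004701    0.77320221  178.36701721] [-3.49093221  3.02708782 22.17123177]
```

View pics/s2.png

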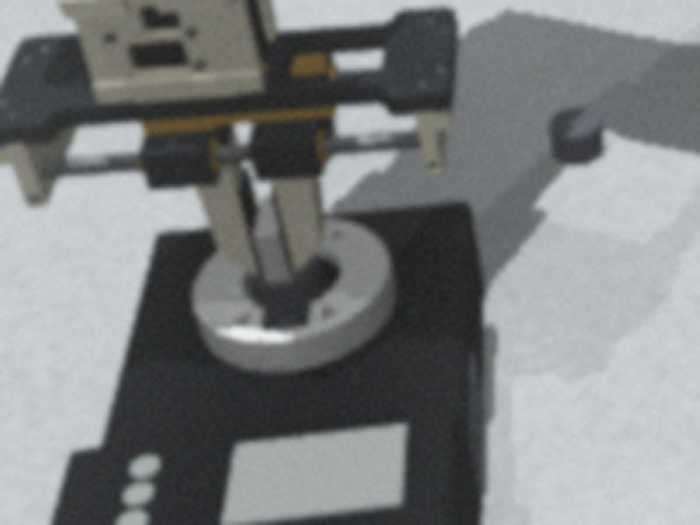

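The cap is resting on the floor, with firm vertical resistance (44 N) at the expected height. I'll level the tool, then twist clockwise.

```bash
python3 -m creep '[[[-1,0.5,1,0.6,0.8,0],[0,0,0,0,0,0]]]'; python3 -m creep '[[[0,0,0,0,0,-5],[0,0,0,0,0,-6],[0,0,0,0,0,-6],[0,0,0,0,0,-6]]]'
```

```text
time: 6.3
tool_pos: [0.5389, -0.2282, 0.2734]
tool_rot: [-3.14, 0.002, 3.113]
contact_force: [0.9, 0.1, -1.0]
opening: 0.0117
time: 6.63
tool_pos: [0.5393, -0.2278, 0.2714]
tool_rot: [-3.141, 0.002, 2.698]
contact_force: [-0.6, 4.6, 10.2]
opening: 0.0118
```

```bash
python3 -m creep '[[[0,0,0.5,0,0,-6],[0,0,0.5,0,0,-6],[0,0,0.5,0,0,-6]]]';python3 -m creep '[[[0,0,0.5,0,0,-6],[0,0,0.5,0,0,-6]]]'
```

```text
time: 6.88
tool_pos: [0.5402, -0.2272, 0.2715]
tool_rot: [3.14, 0.004, 2.367]
contact_force: [0.0, 1.7, 2.8]
opening: 0.0119
time: 7.05
tool_pos: [0.5409, -0.2269, 0.2714]
tool_rot: [3.138, 0.005, 2.147]
contact_force: [1.0, 1.4, 2.6]
opening: 0.0118
```

```bash
python3 -m creep '[[[0,0,0.3,0,0,-4],[0,0,0,0,0,-3]]]'; python3 -c "
from cell import robot
s=robot.observe();print(s['torque'],s['tool_rot'])"; python3 -m creep '[[[0,0,0,0,0,0],[0,0,0,0,0,0]]]'
```

```text
time: 7.22
tool_pos: [0.5408, -0.2269, 0.2713]
tool_rot: [3.14, 0.004, 2.017]
contact_force: [-8.5, -0.5, 12.9]
opening: 0.0118
[-0.17632504  1.5515823   0.52718261] [3.14001179 0.0042335  2.01730306]
time: 7.38
tool_pos: [0.5403, -0.227, 0.2714]
tool_rot: [-3.141, 0.004, 2.015]
contact_force: [-1.4, 1.8, 5.5]
opening: 0.0115
```

The cap has turned about 63° and torque is building at the stop. Releasing and rising.

```bash
python3 -m creep '[[[0,0,0,0,0,0],[0,0,0,0,0,0],[0,0,0,0,0,0],[0,0,0,0,0,0],[0,0,0,0,0,0]]]' 0; python3 -m creep '[[[0,0,10,0,0,0],[0,0,20,0,0,0],[0,0,30,0,0,0],[0,0,30,0,0,0],[-5,10,20,0,0,0]]]'; python3 -m creep '[[[-30,0,10,0,0,0],[-30,0,10,0,0,0],[0,0,0,0,0,0],[0,0,0,0,0,0]]]'
python3 - <<'E'
from h import *
a=viewer.read_camera('top'); b=viewer.read_camera('wrist'); np.save('P3.npy',cam('wrist')[1])
cv2.imwrite('pics/w4full.png',b); cv2.imwrite('pics/top2full.png',a)
cv2.imwrite('pics/f.png',np.hstack([cv2.resize(a[140:280,200:500],(400,187)),cv2.resize(b,(400,250))[:187]]))
E
```

```text
time: 7.8
tool_pos: [0.5402, -0.2272, 0.2685]
tool_rot: [-3.14, 0.003, 2.015]
contact_force: [-0.1, -0.8, -0.4]
opening: 0.0406
time: 8.22
tool_pos: [0.534, -0.2175, 0.378]
tool_rot: [-3.132, -0.007, 2.014]
contact_force: [-0.1, 0.5, 0.1]
opening: 0.0459
time: 8.55
tool_pos: [0.4722, -0.2159, 0.4077]
tool_rot: [-3.14, 0.004, 2.016]
contact_force: [-0.2, -1.0, 1.1]
opening: 0.0461
```

View pics/f.png

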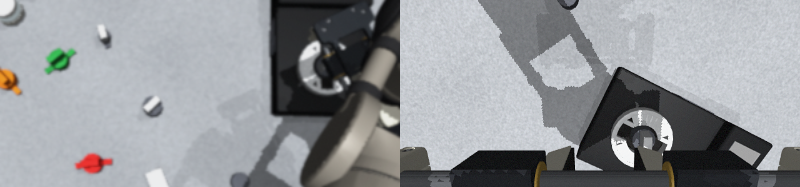

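The other caps are unmoved. The port is partly hidden by the arm, so I'll move aside for a clear final look.

```bash
python3 -m creep '[[[-10,35,0,0,0,0],[-10,35,0,0,0,0],[0,35,0,0,0,0],[0,35,0,0,0,0],[0,35,0,0,0,0]]]'; python3 -m creep '[[[0,30,0,0,0,0],[0,30,0,0,0,0],[0,0,0,0,0,0],[0,0,0,0,0,0]]]'
python3 - <<'E'
from h import *
a=viewer.read_camera('top'); b=viewer.read_camera('scene')
cv2.imwrite('pics/f2.png',np.hstack([cv2.resize(a[150:230,400:490],(405,360),interpolation=2),cv2.resize(b[190:270,125:214],(400,360),interpolation=2)]))
E
```

```text
time: 9.07
tool_pos: [0.4552, -0.0412, 0.4037]
tool_rot: [-3.137, 0.003, 2.007]
contact_force: [0.4, 0.7, -0.8]
opening: 0.0459
time: 9.4
tool_pos: [0.4568, 0.0285, 0.4014]
tool_rot: [-3.135, -0.002, 2.016]
contact_force: [1.0, -0.3, -0.3]
opening: 0.0459
```

View pics/f2.png

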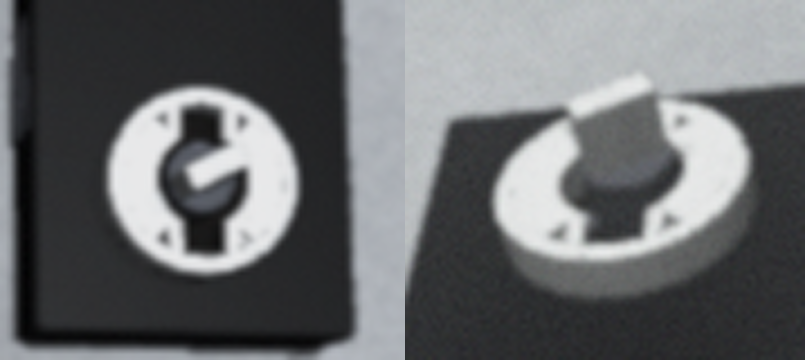

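The top crop shows the cap seated, with its bar running from (190,178) to (245,155). That is about 65° clockwise from the slots, and both slots are empty.

```bash
python3 -c "
from cell import robot
print(robot.hand_in())"
```

```text
the job is handed in; nothing more can be done
None
```

The large lugged cap is down in the port, twisted clockwise to its stop and released. The job was handed in at about 9.5 s of the 42 s allowed; the hand-in gives no verdict.

- **Seating:** The tool stopped firmly at the height expected for the port floor. A short push to confirm this read 44 N at the wrist, against the 120 N limit. The limit of 40 N for the arm or gripper body pressing on something should not apply here, because the contact was through the held cap.
- **Twist:** By the wrist angle the cap turned about 63°. At the end the torque rose to 0.53 N m, as expected at the stop. The last top picture shows the bar about 65° clockwise of the slots, with both slots empty.
- **Other caps:** In the picture taken after release, the plain cap and the small cap stand where they were. I judged this by eye and did not measure it.
- **Robot:** It ended well clear of everything.

Two readings were off. One levelling turn had the wrong sign, which I corrected before lowering. The light contact forces on first touching the floor read near zero, so I confirmed the contact with the push above.

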